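Switch the coffee bar on in the right order

ROBOT

A 6-joint arm with a two-finger parallel gripper is mounted at the origin on the work surface. World frame = base frame: x ahead of the robot, y to its left, z up, the work surface at z = 0. Lengths are in m, angles in rad, forces in N, time in s.
With the tool pointing down it reaches from about 0.375 to 0.975 m from the base axis. Payload 3.8 kg.
Tool frame: the origin (TCP) lies on the centre line of the jaws, within the pads' length; the fingertips stand 22 mm ahead of it and the grasp point (between the pads) lies 3 mm ahead of it; x points along the fingers, y is the direction in which the jaws open and shut, and the axes are right-handed (so a half turn about x gives the same grasp; the last joint's range is limited). The gripper opens to 85 mm and grips with 20 to 120 N. Pads are 22 mm wide; open, the fingers measure 114 mm over their backs; the gripper's body (76 mm by 85 mm) begins 54 mm behind the grasp point. The pads swing forward as they close: fully open they stand 13 mm farther back than shut.
Start: joints at [-1.348, 0.264, 1.604, -0, 1.274, -0.037], TCP at [0.173, -0.652, 0.253] pointing down, gripper open.
Joint ranges: [-2.63, 2.63], [-0.94, 2.18], [0.31, 2.57], [-1.31, 4.45], [0, 2.66], [-2.55, 2.55]. Speed limits (rad/s): [2.57, 2.57, 3.14, 3.14, 3.14, 3.14].

INTERFACE

Orientations are given as a rotation vector (axis times angle).
In Python, from workcell import monitor, eyes, finish_job gives the robot as it stands. The module is installed in compiled form; this text tells all that it offers.
- The arm moves only by the tool play_rows, never from a script. Its argument "deltas" is a list of rows, each an object of numbers: "wx", "wy", "wz": the turn, a rotation vector about the world's x, y, z in degrees; "x", "y", "z": the shift along the world's x, y, z in mm; "fingers": the closure, from -1 (fully open) to 1 (shut), so that 0 is half open. A call has 1 to 20 rows; each row is the pose to reach, as a shift and turn from the pose commanded when the call began; what a row does not reach only later rows make up. A row lasts 1/8 s, in which the tool goes at most 62.5 mm and 10.7 degrees, less where a joint would pass 70% of its speed; a pose out of reach is approached as far as the arm can. A call with a gripper value outside its range is refused whole. The fingers move at their own pace and stop on an object; "grip_force" is the grip in N (left out, the last holds). Time passes only in rows, so rows that repeat a pose let the fingers close. It gives the time, the measured TCP pose, the force and the opening at its end, in the units of the state.
- monitor.read_state(): the state, without advancing time (a new reading comes with each control period).
- eyes.read_camera(name): name is "scene" or "top" or "wrist"; returns a dict with "frame" (400x640x3 uint8, red, green, blue), "depth" (400x640 float32, m along the optical axis (not along the pixel's ray), 0 where there is no reading), "K" (3x3 intrinsics, pixels), "view" (4x4, takes a point from world to camera coordinates); the wrist camera has in their place "tool_from_camera" (4x4, takes a point from camera to tool coordinates, whose origin is the TCP and whose axes are the tool frame's). Camera axes: x right, y down, z forward; pixel columns grow to the right and rows downward; lengths in m; the calibration is good to about 2 mm. The wrist camera is an equidistant fisheye: a pixel r from the principal point sees the ray r / f radians off the axis. A picture is of the moment at which its call begins: read the wrist's pose just before it.
- finish_job(): hands the job in, once; it reports no verdict.
The state is a dict: "time": time; "q": joint angles; "joint_vel": joint speeds; "joint_torque": joint torques, N m; "tool_pos": TCP position; "tcp_rot": TCP orientation; "wrist_force": force on the tool from outside, world axes, zero at the start; "torque": the same for the moment, N m; "width": opening from 0.0 (shut) to 1.0 (fully open).
Only numpy, scipy, OpenCV 4.12 (cv2) and the standard library are available. Lean on these libraries where they do the work, as an engineer would, in place of code of your own. Each camera call takes 0.05 s, during which the arm holds its last target.

TASK

Switch the coffee bar on for the morning by pressing three caps with the fingertips, in this order: the blue water switch, then the red boiler switch, then the green grinder switch. Press each cap lightly but well down, so that it stays sunk. Do not touch the yellow cleaning switch, do not lift or shove any of the pods that carry the caps, and leave everything else on the counter where it stands.

Things in the scene. Friction and masses are not known exactly. Their poses are not given: they have to be found in the camera images.
- water_pod: water-pump switch: a loose round white pod standing on the worktop on a rubber foot, 76 mm across at the foot, 66 mm across at its top, 42 mm high, about 0.5 to 1 kg, with a round blue cap on top. Origin at the centre of its underside, z up.
- water_cap (a joint): how far the blue cap is pressed into the water-pump pod, in m: 0 is fully up, 0.008 is fully down, 0.005 or more is on. It moves straight down against a steady 3 N of friction (a little more when pressed fast) and stays where it is left; no click. Past fully down a buffer spring lets the cap and its top point sink up to 12 mm more, at 5 N rising to 12 N, and lifts them back when let go (this value then still reads 0.008). It starts within 1 mm of fully up.
- water_cap_top (a point): centre of the flat upper face of the blue cap (cap 34 mm across). With the cap fully up it is 66 mm above the worktop, 24 mm above the pod's top; it goes down with the cap, and with the cap fully down it is still 16 mm above the pod's top.
- boiler_pod: boiler switch: a loose round bare aluminium pod standing on the worktop on a rubber foot, 76 mm across at the foot, 66 mm across at its top, 42 mm high, about 0.5 to 1 kg, with a round red cap on top. Origin at the centre of its underside, z up.
- boiler_cap (a joint): how far the red cap is pressed into the boiler pod, in m: 0 is fully up, 0.008 is fully down, 0.005 or more is on. It moves straight down against a steady 3 N of friction (a little more when pressed fast) and stays where it is left; no click. Past fully down a buffer spring lets the cap and its top point sink up to 12 mm more, at 5 N rising to 12 N, and lifts them back when let go (this value then still reads 0.008). It starts within 1 mm of fully up.
- boiler_cap_top (a point): centre of the flat upper face of the red cap (cap 34 mm across). With the cap fully up it is 66 mm above the worktop, 24 mm above the pod's top; it goes down with the cap, and with the cap fully down it is still 16 mm above the pod's top.
- grinder_pod: grinder switch: a loose round black pod standing on the worktop on a rubber foot, 76 mm across at the foot, 66 mm across at its top, 42 mm high, about 0.5 to 1 kg, with a round green cap on top. Origin at the centre of its underside, z up.
- grinder_cap (a joint): how far the green cap is pressed into the grinder pod, in m: 0 is fully up, 0.008 is fully down, 0.005 or more is on. It moves straight down against a steady 3 N of friction (a little more when pressed fast) and stays where it is left; no click. Past fully down a buffer spring lets the cap and its top point sink up to 12 mm more, at 5 N rising to 12 N, and lifts them back when let go (this value then still reads 0.008). It starts within 1 mm of fully up.
- grinder_cap_top (a point): centre of the flat upper face of the green cap (cap 34 mm across). With the cap fully up it is 66 mm above the worktop, 24 mm above the pod's top; it goes down with the cap, and with the cap fully down it is still 16 mm above the pod's top.
- cleaning_pod: cleaning-cycle switch: a loose round grey pod standing on the worktop on a rubber foot, 76 mm across at the foot, 66 mm across at its top, 42 mm high, about 0.5 to 1 kg, with a round yellow cap on top. Origin at the centre of its underside, z up.
- cleaning_cap (a joint): how far the yellow cap is pressed into the cleaning-cycle pod, in m: 0 is fully up, 0.008 is fully down, 0.005 or more is on. It moves straight down against a steady 3 N of friction (a little more when pressed fast) and stays where it is left; no click. Past fully down a buffer spring lets the cap and its top point sink up to 12 mm more, at 5 N rising to 12 N, and lifts them back when let go (this value then still reads 0.008). It starts within 1 mm of fully up.
- cleaning_cap_top (a point): centre of the flat upper face of the yellow cap (cap 34 mm across). With the cap fully up it is 66 mm above the worktop, 24 mm above the pod's top; it goes down with the cap, and with the cap fully down it is still 16 mm above the pod's top.
- tamper: bystander: steel coffee tamper with a dark wooden handle, standing, 58 mm across, 88 mm high; origin at the centre of its underside
- portafilter: bystander: steel portafilter basket 66 mm across (72 mm at its rim), 45 mm high, with a black handle reaching 175 mm from the basket's centre along its own +y; origin under the basket's centre
- cup: bystander: white espresso cup, rim 64 mm across, 58 mm high; origin at the centre of its underside
- pitcher: bystander: steel milk pitcher, 84 mm across, 100 mm high, with a handle on its own +y side; origin at the centre of its underside
- bean_jar: bystander: amber glass bean jar with a lid, 80 mm across, 120 mm high; origin at the centre of its underside

How it is judged:
By the outcome, as a careful person would: the job done as asked, in the order asked, and still so for the second after the job is handed in, with the robot touching nothing.
It also fails if it takes over 42 s, if anything falls off the work surface, if the arm or the gripper's body presses on something with over 40 N, if the wrist force passes 120 N, or if a joint passes its speed limit or range.

## Working session

There is one attempt and no reset: what is moved stays moved. The work goes in short steps, Python scripts to look and compute and a tool call to move; the robot and the scene stay as the last step left them, time stands still between calls to the robot, and variables do not carry over. Pictures are saved under pics/ and viewed, and the job is handed in when it is done.

Besides the shell and the picture viewer there is one more tool, called after "Emit:" as name([rows], argument=value, ...), one row to a line, values as JSON. play_rows: Moves the arm, as the interface text tells. Its arguments: {"type":"object","properties":{"deltas":{"type":"array"},"grip_force":{"type":"number"}},"required":["deltas"]}

```bash
mkdir -p pics; python3 - <<'E'
from workcell import monitor, eyes
import cv2,numpy as np
s=monitor.read_state();print(s)
for n in ("scene","top"):
    c=eyes.read_camera(n);np.savez(n+".npz",**c);cv2.imwrite(f"pics/{n}1.png",c["frame"][:,:,::-1]);print(n,c["K"],c["view"])
E
```

```text
{'time': 0.0, 'q': array([-1.34787852e+00,  2.64773883e-01,  1.60537478e+00, -2.58221806e-05,
        1.27373783e+00, -3.69197698e-02]), 'joint_vel': array([-0.00035186,  0.00189872, -0.00161079,  0.00012259, -0.00100056,
       -0.00070483]), 'joint_torque': array([-1.74191664e-03, -5.15118778e+01, -3.67311609e+01, -2.17918214e-04,
        1.30705704e-02,  3.83041780e-06]), 'tool_pos': array([ 0.17324726, -0.65166934,  0.25194761]), 'tcp_rot': array([ 2.08356689,  0.27466596, -2.0840662 ]), 'wrist_force': array([0.25167517, 0.63601885, 0.06417552]), 'torque': array([-0.04064905,  0.00666144,  0.04163937]), 'width': 1.0021146467628197}
scene [[399.55272894   0.         320.43502344]
 [  0.         399.55272894 208.14681777]
 [  0.           0.           1.        ]] [[-0.31435401  0.9490571   0.02172963  0.07563401]
 [ 0.6417123   0.22930963 -0.7318623  -0.30566254]
 [-0.69956193 -0.21611967 -0.68110601  1.73707011]
 [ 0.          0.          0.          1.        ]]
top [[379.5617587    0.         317.99921758]
 [  0.         379.5617587  194.91287668]
 [  0.           0.           1.        ]] [[-0.0232715  -0.99918642 -0.03293834  0.10903753]
 [-0.99208739  0.027147   -0.12257915  0.5687679 ]
 [ 0.1233736   0.02982511 -0.991912    1.17189336]
 [ 0.          0.          0.          1.        ]]
```

View pics/scene1.png

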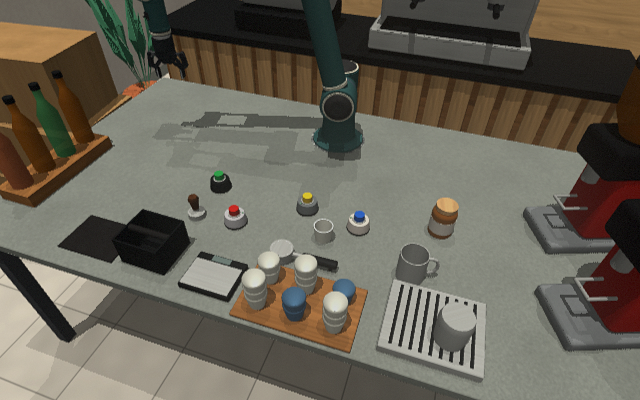

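View pics/top1.png

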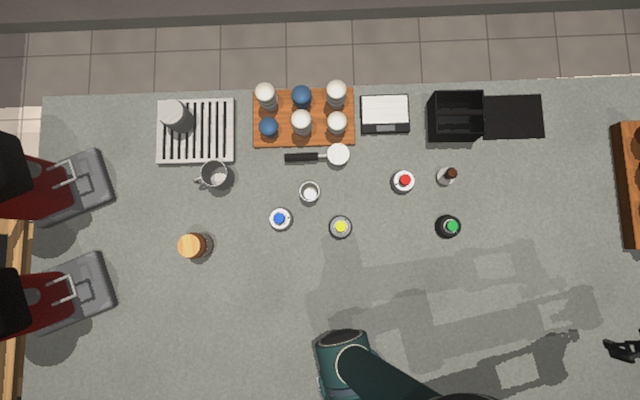

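The top view shows the caps at blue (280,219), red (405,181), green (452,226) and yellow (341,227). The scene view shows the same four caps. Next I measure them.

```bash
cat > h.py <<'E'
import cv2,numpy as np
def ray(c,u,v,z):
    K,V=c["K"],c["view"];R,t=V[:3,:3],V[:3,3]
    d=R.T@np.linalg.inv(K)@np.array([u,v,1.]);o=-R.T@t
    return o+d*(z-o[2])/d[2]
def proj(c,p):
    q=c["K"]@(c["view"][:3,:3]@p+c["view"][:3,3]);return q[:2]/q[2]
H={"blue":[(105,125)],"red":[(0,6),(174,180)],"green":[(50,80)],"yellow":[(24,33)]}
def masks(f,sat=140,val=60):
    h=cv2.cvtColor(f,cv2.COLOR_RGB2HSV);o={}
    for n,rs in H.items():
        m=np.zeros(f.shape[:2],np.uint8)
        for a,b in rs:m|=cv2.inRange(h,(a,sat,val),(b,255,255))
        o[n]=m
    return o
E
python3 - <<'E'
from h import *
P={}
rois={"top":{"blue":(280,219),"red":(405,181),"green":(452,226),"yellow":(341,227)},"scene":{"blue":(359,216),"red":(235,210),"green":(219,175),"yellow":(307,198)}}
for n in rois:
    c=np.load(n+".npz");M=masks(c["frame"])
    for k,(u,v) in rois[n].items():
        m=M[k].copy();w=np.zeros_like(m);w[v-14:v+15,u-14:u+15]=255;m&=w
        ys,xs=np.nonzero(m);ctr=(xs.mean(),ys.mean())
        print(n,k,len(xs),np.round(ctr,1),xs.min(),xs.max(),ys.min(),ys.max(),"z66:",np.round(ray(c,*ctr,.066),4),"z60",np.round(ray(c,*ctr,.060),4))
        d=c["depth"][int(ctr[1]),int(ctr[0])]
        K,V=c["K"],c["view"];pc=np.array([(ctr[0]-K[0,2])/K[0,0],(ctr[1]-K[1,2])/K[1,1],1])*d
        print("   depth pt",np.round(V[:3,:3].T@(pc-V[:3,3]),4))
c=np.load("top.npz")
im=cv2.resize(c["frame"][140:260,170:480],None,fx=2.5,fy=2.5,interpolation=cv2.INTER_NEAREST)
cv2.imwrite("pics/topcrop.png",im[:,:,::-1])
# bystander approx
for nme,u,v,z in [("cup",309,189,.058),("tamper",453,172,.088),("pf",339,155,.045),("jar",191,246,.12),("pitcher",214,172,.1)]:print(nme,np.round(ray(c,u,v,z),3))
E
```

```text
top blue 81 [278.5 218. ] 274 283 213 223 z66: [0.4989 0.2175 0.066 ] z60 [0.4993 0.2183 0.06  ]
   depth pt [0.4991 0.2178 0.064 ]
top red 87 [404.6 179.6] 400 410 175 184 z66: [ 0.6082 -0.1759  0.066 ] z60 [ 0.6092 -0.1771  0.06  ]
   depth pt [ 0.6076 -0.1752  0.0698]
top green 86 [452.1 225.5] 447 457 221 230 z66: [ 0.4629 -0.3121  0.066 ] z60 [ 0.4631 -0.314   0.06  ]
   depth pt [ 0.4631 -0.3141  0.0597]
top yellow 78 [340.1 226.4] 336 345 222 231 z66: [0.4685 0.0281 0.066 ] z60 [0.4688 0.0279 0.06  ]
   depth pt [0.4685 0.0281 0.0673]
scene blue 88 [358.8 215.7] 354 364 211 221 z66: [0.5116 0.2185 0.066 ] z60 [0.5054 0.2174 0.06  ]
   depth pt [0.5105 0.2183 0.0649]
scene red 90 [233.4 210. ] 229 238 205 215 z66: [ 0.6222 -0.172   0.066 ] z60 [ 0.6167 -0.1757  0.06  ]
   depth pt [ 0.6215 -0.1725  0.0652]
scene green 62 [218.1 174.8] 214 222 171 179 z66: [ 0.4762 -0.3082  0.066 ] z60 [ 0.4697 -0.3128  0.06  ]
   depth pt [ 0.4763 -0.3081  0.0661]
scene yellow 52 [306.9 195.7] 303 311 193 202 z66: [0.476  0.0283 0.066 ] z60 [0.4695 0.026  0.06  ]
   depth pt [0.471  0.0265 0.0614]
cup [0.588 0.122 0.058]
tamper [ 0.624 -0.318  0.088]
pf [0.697 0.024 0.045]
jar [0.42 0.47 0.12]
pitcher [0.643 0.41  0.1  ]
```

View pics/topcrop.png

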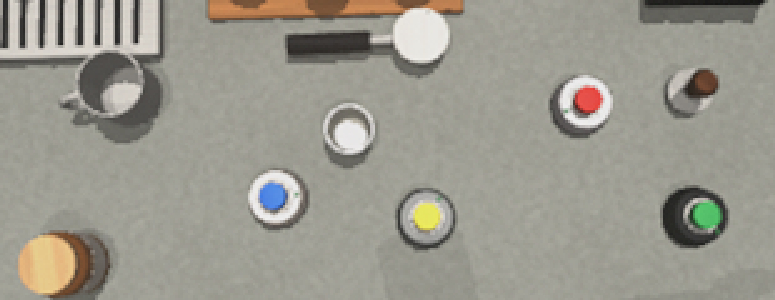

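Emit:
play_rows([
  {"x":33,"y":40,"z":0,"fingers":1},
  {"x":65,"y":80,"z":0,"fingers":1},
  {"x":98,"y":120,"z":0,"fingers":1},
  {"x":131,"y":161,"z":0,"fingers":1},
  {"x":163,"y":201,"z":0,"fingers":1},
  {"x":196,"y":241,"z":0,"fingers":1},
  {"x":229,"y":281,"z":0,"fingers":1},
  {"x":261,"y":321,"z":0,"fingers":1},
  {"x":294,"y":362,"z":0,"fingers":1},
  {"x":327,"y":402,"z":0,"fingers":1},
  {"x":327,"y":454,"z":0,"fingers":1},
  {"x":327,"y":506,"z":0,"fingers":1},
  {"x":327,"y":558,"z":0,"fingers":1},
  {"x":327,"y":610,"z":0,"fingers":1},
  {"x":327,"y":662,"z":0,"fingers":1},
  {"x":327,"y":714,"z":0,"fingers":1},
  {"x":327,"y":766,"z":0,"fingers":1},
  {"x":327,"y":818,"z":-20,"fingers":1},
  {"x":327,"y":869,"z":-50,"fingers":1},
  {"x":327,"y":869,"z":-80,"fingers":1},
])

```text
schema error: expected keys wx, wy, wz, x, y, z, fingers
```

Emit:
play_rows([
  {"wx":0,"wy":0,"wz":0,"x":33,"y":40,"z":0,"fingers":1},
  {"wx":0,"wy":0,"wz":0,"x":65,"y":80,"z":0,"fingers":1},
  {"wx":0,"wy":0,"wz":0,"x":98,"y":120,"z":0,"fingers":1},
  {"wx":0,"wy":0,"wz":0,"x":131,"y":161,"z":0,"fingers":1},
  {"wx":0,"wy":0,"wz":0,"x":163,"y":201,"z":0,"fingers":1},
  {"wx":0,"wy":0,"wz":0,"x":196,"y":241,"z":0,"fingers":1},
  {"wx":0,"wy":0,"wz":0,"x":229,"y":281,"z":0,"fingers":1},
  {"wx":0,"wy":0,"wz":0,"x":261,"y":321,"z":0,"fingers":1},
  {"wx":0,"wy":0,"wz":0,"x":294,"y":362,"z":0,"fingers":1},
  {"wx":0,"wy":0,"wz":0,"x":327,"y":402,"z":0,"fingers":1},
  {"wx":0,"wy":0,"wz":0,"x":327,"y":454,"z":0,"fingers":1},
  {"wx":0,"wy":0,"wz":0,"x":327,"y":506,"z":0,"fingers":1},
  {"wx":0,"wy":0,"wz":0,"x":327,"y":558,"z":0,"fingers":1},
  {"wx":0,"wy":0,"wz":0,"x":327,"y":610,"z":0,"fingers":1},
  {"wx":0,"wy":0,"wz":0,"x":327,"y":662,"z":0,"fingers":1},
  {"wx":0,"wy":0,"wz":0,"x":327,"y":714,"z":0,"fingers":1},
  {"wx":0,"wy":0,"wz":0,"x":327,"y":766,"z":0,"fingers":1},
  {"wx":0,"wy":0,"wz":0,"x":327,"y":818,"z":-20,"fingers":1},
  {"wx":0,"wy":0,"wz":0,"x":327,"y":869,"z":-50,"fingers":1},
  {"wx":0,"wy":0,"wz":0,"x":327,"y":869,"z":-80,"fingers":1},
])

```text
time: 2.6
tool_pos: [0.5, 0.2201, 0.1724]
tcp_rot: [2.081, 0.278, -2.08]
wrist_force: [-0.6, -0.6, 0.1]
width: -0.002
```

```bash
cat > look.py <<'E'
from h import *
from workcell import monitor, eyes
from scipy.spatial.transform import Rotation as Ro
import sys
name,zt,tag=sys.argv[1],float(sys.argv[2]),sys.argv[3]
s=monitor.read_state();c=eyes.read_camera("wrist");f=c["frame"]
cv2.imwrite(f"pics/w_{tag}.png",f[:,:,::-1])
R=Ro.from_rotvec(s["tcp_rot"]).as_matrix();T=c["tool_from_camera"];K=c["K"]
def wray(u,v,z):
    x=(u-K[0,2])/K[0,0];y=(v-K[1,2])/K[1,1];r=np.hypot(x,y)
    d=np.array([np.sin(r)*x/r,np.sin(r)*y/r,np.cos(r)])
    d=R@T[:3,:3]@d;o=R@T[:3,3]+s["tool_pos"];return o+d*(z-o[2])/d[2]
print("t",s["time"],"pos",np.round(s["tool_pos"],4),"force",np.round(s["wrist_force"],2),"tool x",np.round(R[:,0],3),"y",np.round(R[:,1],3),"w",s["width"])
m=masks(f)[name];n,l,st,ce=cv2.connectedComponentsWithStats(m)
for i in np.argsort(-st[1:,4])[:3]+1:
    if st[i,4]<30: continue
    p=wray(*ce[i],zt);ys,xs=np.nonzero(l==i)
    W=np.array([wray(a,b,zt) for a,b in zip(xs,ys)])
    print(name,st[i],np.round(ce[i],1),"world",np.round(p,4),"ext x",np.round([W[:,0].min(),W[:,0].max()],4),"y",np.round([W[:,1].min(),W[:,1].max()],4),"area-centroid",np.round(W.mean(0),4))
E
python3 look.py blue .066 b1
```

```text
t 2.6 pos [0.5    0.2201 0.1724] force [-0.6  -0.59  0.07] tool x [ 0.     0.001 -1.   ] y [ 0.261 -0.965 -0.001] w -0.0017185832300181747
blue [ 304  179   43   45 1490] [325.4 201.2] world [0.5017 0.2196 0.066 ] ext x [0.4838 0.5192] y [0.2029 0.2353] area-centroid [0.5016 0.2195 0.066 ]
```

View pics/w_b1.png

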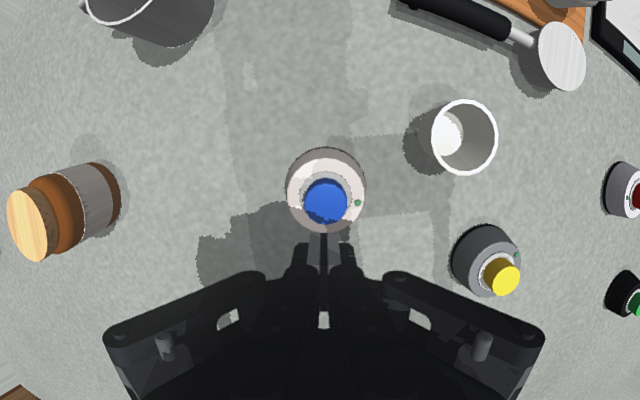

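The wrist view shows the blue cap at (325,201), just ahead of the shut fingertips. It measures (0.501, 0.219), 35 mm wide, which agrees with the top view within 2 mm.

Emit:
play_rows([
  {"wx":0,"wy":0,"wz":0,"x":1,"y":-1,"z":-25,"fingers":1},
  {"wx":0,"wy":0,"wz":0,"x":1,"y":-1,"z":-50,"fingers":1},
  {"wx":0,"wy":0,"wz":0,"x":1,"y":-1,"z":-68,"fingers":1},
  {"wx":0,"wy":0,"wz":0,"x":1,"y":-1,"z":-75,"fingers":1},
  {"wx":0,"wy":0,"wz":0,"x":1,"y":-1,"z":-79,"fingers":1},
  {"wx":0,"wy":0,"wz":0,"x":1,"y":-1,"z":-82,"fingers":1},
  {"wx":0,"wy":0,"wz":0,"x":1,"y":-1,"z":-85,"fingers":1},
  {"wx":0,"wy":0,"wz":0,"x":1,"y":-1,"z":-88,"fingers":1},
  {"wx":0,"wy":0,"wz":0,"x":1,"y":-1,"z":-91,"fingers":1},
  {"wx":0,"wy":0,"wz":0,"x":1,"y":-1,"z":-94,"fingers":1},
  {"wx":0,"wy":0,"wz":0,"x":1,"y":-1,"z":-96,"fingers":1},
  {"wx":0,"wy":0,"wz":0,"x":1,"y":-1,"z":-96,"fingers":1},
  {"wx":0,"wy":0,"wz":0,"x":1,"y":-1,"z":-96,"fingers":1},
])

```text
time: 4.28
tool_pos: [0.5019, 0.2159, 0.0779]
tcp_rot: [2.084, 0.272, -2.082]
wrist_force: [-1.5, -0.2, 5.8]
width: -0.003
```

Emit:
play_rows([
  {"wx":0,"wy":0,"wz":0,"x":0,"y":0,"z":-2,"fingers":1},
  {"wx":0,"wy":0,"wz":0,"x":0,"y":0,"z":-2,"fingers":1},
  {"wx":0,"wy":0,"wz":0,"x":0,"y":0,"z":4,"fingers":1},
  {"wx":0,"wy":0,"wz":0,"x":0,"y":0,"z":20,"fingers":1},
  {"wx":0,"wy":0,"wz":0,"x":0,"y":0,"z":60,"fingers":1},
  {"wx":0,"wy":0,"wz":0,"x":0,"y":0,"z":96,"fingers":1},
  {"wx":0,"wy":0,"wz":0,"x":0,"y":0,"z":96,"fingers":1},
])

```text
time: 5.15
tool_pos: [0.5038, 0.2166, 0.1775]
tcp_rot: [2.091, 0.274, -2.076]
wrist_force: [0.3, 0.4, 0.6]
width: 0.006
```

```bash
python3 look.py blue .058 b2;  python3 - <<'E'
from h import *
a=cv2.imread("pics/w_b1.png");b=cv2.imread("pics/w_b2.png")
cv2.imwrite("pics/cmpb.png",np.hstack([cv2.resize(i[120:260,260:400],None,fx=2.8,fy=2.8) for i in (a,b)]))
E
```

```text
t 5.15 pos [0.5038 0.2166 0.1775] force [0.34 0.37 0.61] tool x [ 0.007  0.003 -1.   ] y [ 0.257 -0.966 -0.001] w 0.005765456552361848
blue [ 300  182   40   41 1274] [320.  202.1] world [0.5009 0.2193 0.058 ] ext x [0.4839 0.5178] y [0.2031 0.2353] area-centroid [0.5008 0.2192 0.058 ]
```

View pics/cmpb.png

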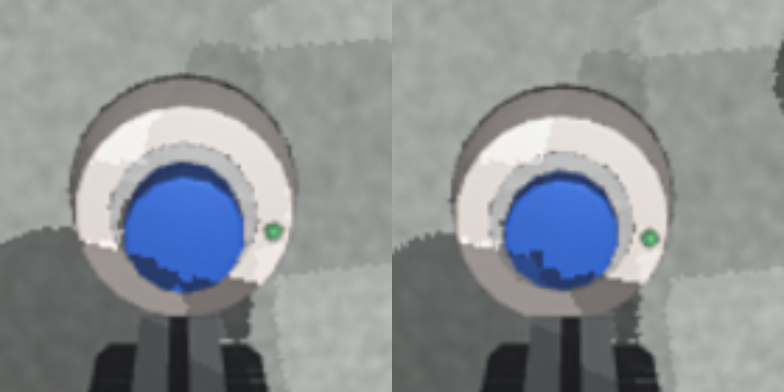

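Blue is down: the force was 5.8 N, the cap looks smaller and lower, and the pod has not moved. Next is red.

Emit:
play_rows([
  {"wx":0,"wy":0,"wz":0,"x":13,"y":-49,"z":15,"fingers":1},
  {"wx":0,"wy":0,"wz":0,"x":27,"y":-98,"z":25,"fingers":1},
  {"wx":0,"wy":0,"wz":0,"x":40,"y":-148,"z":25,"fingers":1},
  {"wx":0,"wy":0,"wz":0,"x":54,"y":-197,"z":25,"fingers":1},
  {"wx":0,"wy":0,"wz":0,"x":67,"y":-246,"z":25,"fingers":1},
  {"wx":0,"wy":0,"wz":0,"x":80,"y":-295,"z":25,"fingers":1},
  {"wx":0,"wy":0,"wz":0,"x":94,"y":-345,"z":15,"fingers":1},
  {"wx":0,"wy":0,"wz":0,"x":107,"y":-394,"z":0,"fingers":1},
  {"wx":0,"wy":0,"wz":0,"x":107,"y":-394,"z":0,"fingers":1},
  {"wx":0,"wy":0,"wz":0,"x":107,"y":-394,"z":0,"fingers":1},
])

```text
time: 6.45
tool_pos: [0.6072, -0.1779, 0.1715]
tcp_rot: [2.081, 0.273, -2.087]
wrist_force: [-0.4, 0.8, 0.0]
width: 0.002
```

```bash
python3 look.py red .066 r1
```

```text
t 6.45 pos [ 0.6072 -0.1779  0.1715] force [-0.37  0.79  0.04] tool x [-0.003  0.002 -1.   ] y [ 0.256 -0.967 -0.002] w 0.002486059350049551
red [ 303  174   43   45 1501] [324.2 196.5] world [ 0.6121 -0.1765  0.066 ] ext x [0.5947 0.6295] y [-0.1928 -0.1607] area-centroid [ 0.612  -0.1765  0.066 ]
```

View pics/w_r1.png

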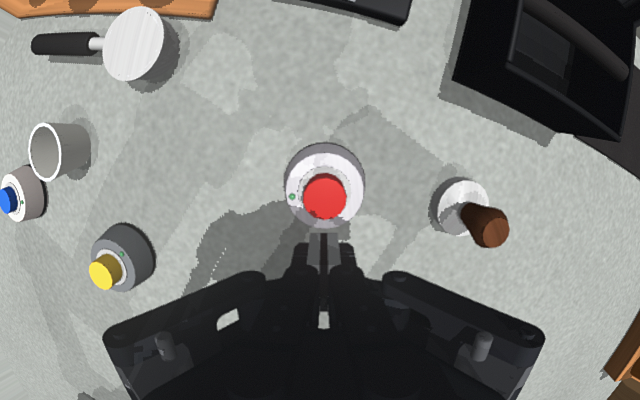

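The wrist view shows the red cap at (324,196), measured (0.612, -0.1765) and 35 mm wide. Pressing.

Emit:
play_rows([
  {"wx":0,"wy":0,"wz":0,"x":3,"y":0,"z":-25,"fingers":1},
  {"wx":0,"wy":0,"wz":0,"x":3,"y":0,"z":-50,"fingers":1},
  {"wx":0,"wy":0,"wz":0,"x":3,"y":0,"z":-68,"fingers":1},
  {"wx":0,"wy":0,"wz":0,"x":3,"y":0,"z":-75,"fingers":1},
  {"wx":0,"wy":0,"wz":0,"x":3,"y":0,"z":-79,"fingers":1},
  {"wx":0,"wy":0,"wz":0,"x":3,"y":0,"z":-82,"fingers":1},
  {"wx":0,"wy":0,"wz":0,"x":3,"y":0,"z":-85,"fingers":1},
  {"wx":0,"wy":0,"wz":0,"x":3,"y":0,"z":-88,"fingers":1},
  {"wx":0,"wy":0,"wz":0,"x":3,"y":0,"z":-91,"fingers":1},
  {"wx":0,"wy":0,"wz":0,"x":3,"y":0,"z":-94,"fingers":1},
  {"wx":0,"wy":0,"wz":0,"x":3,"y":0,"z":-97,"fingers":1},
  {"wx":0,"wy":0,"wz":0,"x":3,"y":0,"z":-98,"fingers":1},
  {"wx":0,"wy":0,"wz":0,"x":3,"y":0,"z":-98,"fingers":1},
  {"wx":0,"wy":0,"wz":0,"x":3,"y":0,"z":-98,"fingers":1},
])

```text
time: 8.25
tool_pos: [0.6119, -0.1786, 0.0762]
tcp_rot: [2.084, 0.271, -2.082]
wrist_force: [-1.5, 0.5, 6.7]
width: 0.001
```

Emit:
play_rows([
  {"wx":0,"wy":0,"wz":0,"x":0,"y":0,"z":0,"fingers":1},
  {"wx":0,"wy":0,"wz":0,"x":0,"y":0,"z":4,"fingers":1},
  {"wx":0,"wy":0,"wz":0,"x":0,"y":0,"z":20,"fingers":1},
  {"wx":0,"wy":0,"wz":0,"x":0,"y":0,"z":60,"fingers":1},
  {"wx":0,"wy":0,"wz":0,"x":0,"y":0,"z":98,"fingers":1},
  {"wx":0,"wy":0,"wz":0,"x":0,"y":0,"z":98,"fingers":1},
  {"wx":0,"wy":0,"wz":0,"x":0,"y":0,"z":98,"fingers":1},
])

```text
time: 9.12
tool_pos: [0.6109, -0.1782, 0.173]
tcp_rot: [2.082, 0.272, -2.084]
wrist_force: [-0.3, 0.8, -0.3]
width: 0.001
```

```bash
python3 look.py red .058 r2;  python3 - <<'E'
from h import *
a=cv2.imread("pics/w_r1.png");b=cv2.imread("pics/w_r2.png")
cv2.imwrite("pics/cmpr.png",np.hstack([cv2.resize(i[120:260,260:400],None,fx=2.8,fy=2.8) for i in (a,b)]))
E
```

```text
t 9.125 pos [ 0.6109 -0.1782  0.173 ] force [-0.26  0.84 -0.27] tool x [-0.001  0.    -1.   ] y [ 0.257 -0.966 -0.   ] w 0.0009191458675143121
red [ 302  178   41   42 1332] [322.4 198.9] world [ 0.6114 -0.1767  0.058 ] ext x [0.5946 0.6282] y [-0.193  -0.1608] area-centroid [ 0.6114 -0.1768  0.058 ]
```

View pics/cmpr.png

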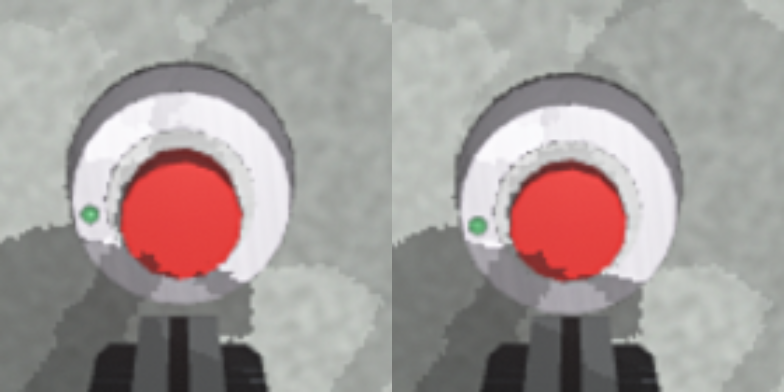

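Red is down: 6.7 N, the cap sits lower, and the pod has not moved. Green is next.

Emit:
play_rows([
  {"wx":0,"wy":0,"wz":0,"x":-36,"y":-34,"z":10,"fingers":1},
  {"wx":0,"wy":0,"wz":0,"x":-73,"y":-68,"z":15,"fingers":1},
  {"wx":0,"wy":0,"wz":0,"x":-110,"y":-102,"z":10,"fingers":1},
  {"wx":0,"wy":0,"wz":0,"x":-146,"y":-136,"z":0,"fingers":1},
  {"wx":0,"wy":0,"wz":0,"x":-146,"y":-136,"z":0,"fingers":1},
  {"wx":0,"wy":0,"wz":0,"x":-146,"y":-136,"z":0,"fingers":1},
])

```text
time: 9.93
tool_pos: [0.4649, -0.3138, 0.172]
tcp_rot: [2.083, 0.273, -2.086]
wrist_force: [-1.2, -0.4, 0.2]
width: 0.003
```

```bash
python3 look.py green .066 g1
```

```text
t 9.925 pos [ 0.4649 -0.3138  0.172 ] force [-1.17 -0.42  0.19] tool x [-0.001  0.002 -1.   ] y [ 0.256 -0.967 -0.002] w 0.0029541137768110065
green [ 302  180   41   45 1414] [322.6 203.2] world [ 0.4644 -0.3126  0.066 ] ext x [0.4473 0.4827] y [-0.3282 -0.2967] area-centroid [ 0.4644 -0.3126  0.066 ]
```

View pics/w_g1.png

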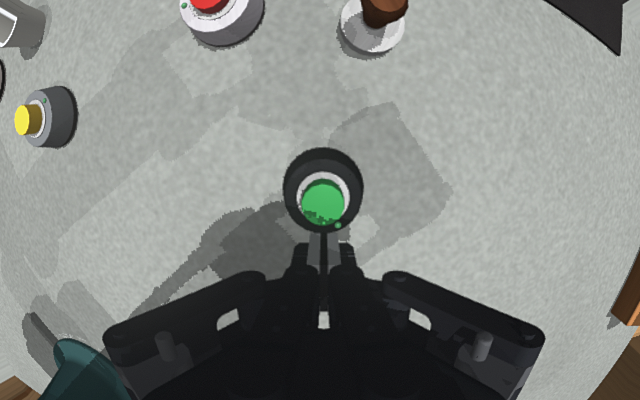

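The green cap shows at (323,203), measured (0.464, -0.3126). The TCP is within 2 mm of it, so I press.

Emit:
play_rows([
  {"wx":0,"wy":0,"wz":0,"x":0,"y":1,"z":-25,"fingers":1},
  {"wx":0,"wy":0,"wz":0,"x":0,"y":1,"z":-50,"fingers":1},
  {"wx":0,"wy":0,"wz":0,"x":0,"y":1,"z":-68,"fingers":1},
  {"wx":0,"wy":0,"wz":0,"x":0,"y":1,"z":-75,"fingers":1},
  {"wx":0,"wy":0,"wz":0,"x":0,"y":1,"z":-79,"fingers":1},
  {"wx":0,"wy":0,"wz":0,"x":0,"y":1,"z":-82,"fingers":1},
  {"wx":0,"wy":0,"wz":0,"x":0,"y":1,"z":-85,"fingers":1},
  {"wx":0,"wy":0,"wz":0,"x":0,"y":1,"z":-88,"fingers":1},
  {"wx":0,"wy":0,"wz":0,"x":0,"y":1,"z":-91,"fingers":1},
  {"wx":0,"wy":0,"wz":0,"x":0,"y":1,"z":-94,"fingers":1},
  {"wx":0,"wy":0,"wz":0,"x":0,"y":1,"z":-97,"fingers":1},
  {"wx":0,"wy":0,"wz":0,"x":0,"y":1,"z":-98,"fingers":1},
  {"wx":0,"wy":0,"wz":0,"x":0,"y":1,"z":-98,"fingers":1},
  {"wx":0,"wy":0,"wz":0,"x":0,"y":1,"z":-98,"fingers":1},
])

```text
time: 11.72
tool_pos: [0.4659, -0.3138, 0.0761]
tcp_rot: [2.083, 0.271, -2.082]
wrist_force: [-1.2, 0.2, 6.9]
width: 0.004
```

Emit:
play_rows([
  {"wx":0,"wy":0,"wz":0,"x":0,"y":0,"z":0,"fingers":1},
  {"wx":0,"wy":0,"wz":0,"x":0,"y":0,"z":4,"fingers":1},
  {"wx":0,"wy":0,"wz":0,"x":0,"y":0,"z":20,"fingers":1},
  {"wx":0,"wy":0,"wz":0,"x":0,"y":0,"z":60,"fingers":1},
  {"wx":0,"wy":0,"wz":0,"x":0,"y":0,"z":98,"fingers":1},
  {"wx":0,"wy":0,"wz":0,"x":0,"y":0,"z":98,"fingers":1},
  {"wx":0,"wy":0,"wz":0,"x":0,"y":0,"z":98,"fingers":1},
])

```text
time: 12.6
tool_pos: [0.465, -0.313, 0.173]
tcp_rot: [2.083, 0.273, -2.084]
wrist_force: [-0.7, 0.1, -0.6]
width: 0.001
```

```bash
python3 look.py green .058 g2;  python3 - <<'E'
from h import *
from workcell import eyes
a=cv2.imread("pics/w_g1.png");b=cv2.imread("pics/w_g2.png")
cv2.imwrite("pics/cmpg.png",np.hstack([cv2.resize(i[120:260,260:400],None,fx=2.8,fy=2.8) for i in (a,b)]))
c=eyes.read_camera("scene");o=np.load("scene.npz")["frame"]
cv2.imwrite("pics/cmps.png",np.vstack([cv2.resize(i[150:250,170:480],None,fx=2.5,fy=2.5) for i in (o,c["frame"])])[:,:,::-1])
E
```

```text
t 12.6 pos [ 0.465 -0.313  0.173] force [-0.66  0.08 -0.62] tool x [-0.  0. -1.] y [ 0.257 -0.966 -0.   ] w 0.0007478068269554061
green [ 303  180   40   41 1274] [323.1 200.4] world [ 0.4645 -0.3124  0.058 ] ext x [0.4478 0.4811] y [-0.3283 -0.2966] area-centroid [ 0.4644 -0.3124  0.058 ]
```

View pics/cmpg.png

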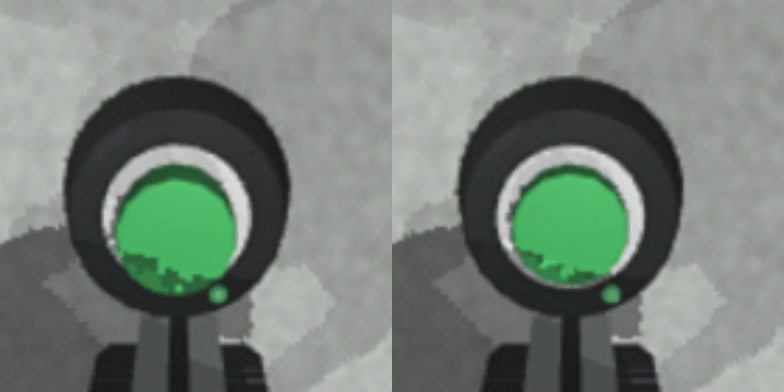

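View pics/cmps.png

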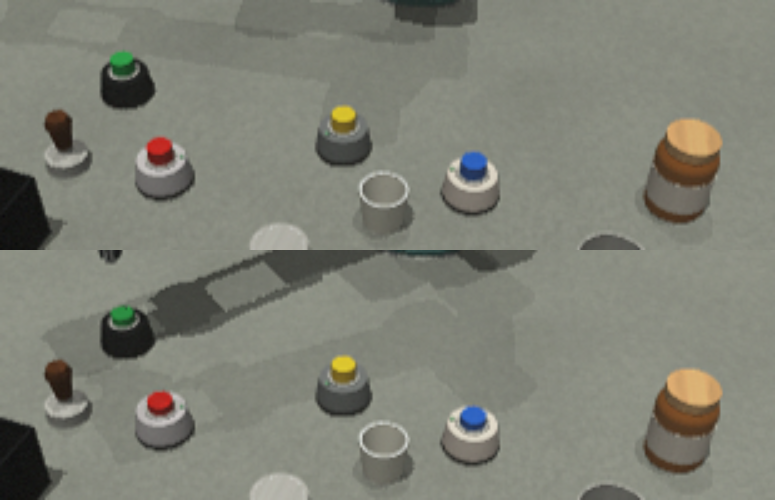

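The before and after views show blue, red and green sunk, yellow still up, and every object in its place. The gripper is clear, so I hand in.

```bash
python3 -c "
from workcell import finish_job;print(finish_job())"
```

```text
the job is handed in; nothing more can be done
None
```

I pressed the blue, red and green caps in that order with the shut fingertips, straight down. The job was handed in at about 13 s of the 42 s allowed.

- **Presses:** The force held at the bottom was 5.8 N on blue, 6.7 N on red and 6.9 N on green. All are above the 5 N at which the end buffer starts, so each cap reached fully down.
- **Last pictures:** The wrist views taken after each press, and the scene view at the end, show all three caps sunk. The pods stand where they were, and the yellow cap is still up. The other objects in the final scene crop had not moved. Most of the portafilter and the pitcher lay outside that crop; the arm did not come down near either.
- **Disagreements:** The top camera and the wrist camera differed by 1 to 4 mm on cap positions, and I used the wrist camera. The fixed scene camera's cap centres, taken at cap-top height, read 8 to 14 mm further out in x. I put that down to its seeing the caps' sides and did not use them. The tool position readings wandered by up to about 3 mm. No check failed.

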